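# Put the passed stopper away and show the pourer to the inspection camera

### The job

We are checking the bottle fittings after washing. The gold stopper has passed: lower it gently into the deep blue crock, without dropping it, and let go; then take the pourer out of the wooden rack and hold it still in the air in front of the little inspection camera, its black plug end facing straight into the lens, in the middle of its view and 8 cm from the glass. Finish still holding it there, touching neither camera nor rack, and leave the silver stopper and the two corks where they stand.

Things in the scene. Friction and masses are not known exactly. Their poses are not given: they have to be found in the camera images.
- gold_stopper: gold-coloured turned bottle stopper, standing on the table on its round flange: 49 mm tall, flange 33 mm across and 11 mm high, waist 18 mm across at height 14 mm, rounded head 27 mm across at its widest, about 36 mm up, top at 49 mm; about 60 g. Origin: centre of its underside, z along its axis to the head. It and the silver stopper may change places.
- silver_stopper: silver stopper of the same shape and size; it stays where it is. Origin: centre of its underside.
- crock: deep blue ceramic crock, round, without handles, open at the top, fixed to the table: 136 mm across at the rim, 85 mm tall, walls 5 mm, inside about 120 mm across with a flat floor 6 mm above the table. Origin: centre of its underside.
- rack: dark wooden rack block, fixed: 54 mm (its x) by 156 mm (its y) by 28 mm high, with three round blind holes in a row along its y axis at y = -50, 0 and +50 mm, each 24 mm wide and 20 mm deep (hole floor 8 mm above the table). Two hold corks and one the pourer, in any order. Origin: centre of its underside.
- pourer: steel pourer standing in a hole of the rack, black plug down, 66 mm long. From its lower end: plug 20 mm across, 0 to 26 mm; flange 26 mm across, 26 to 33 mm; round steel spout 12 mm across, 33 to 66 mm (grip here). About 30 g. Origin: centre of the plug's end face; z along its axis, plug to spout. It has up to 2.5 mm of play in the hole and may lean a few degrees.
- cork_a: used cork standing in one of the rack's holes, 21 mm across, 44 mm tall; stays there. Origin: centre of its underside.
- cork_b: used cork standing in one of the rack's holes, 21 mm across, 42 mm tall; stays there. Origin: centre of its underside.
- camera_head: head of the small inspection camera, fixed on its stand: black box 46 x 46 x 34 mm, aluminium barrel 38 mm across, white light ring, dark lens. Origin: middle of the lens front, 100 mm above the table. z axis: the way it looks, upwards and back to the robot side, 35 degrees off the vertical (its turn on the table varies). The box reaches 56 mm behind the origin.
- camera_stand: stand of the inspection camera, fixed: dark round foot 90 mm across, 12 mm high, with a steel post at its rear. Origin: centre of the foot's underside, straight below the middle of the lens; the camera looks towards its -x side and up.

How it is judged:
By the outcome, as a careful person would: the job done as asked, in the order asked, and still so for the second after the job is handed in, while the arm keeps its last pose, push and grip.
It also fails if it takes over 54 s, if anything falls off the work surface, if the arm or the gripper's body presses on something with over 40 N, if the wrist force passes 120 N, or if a joint passes its speed limit or range.

### The arm

A 6-joint arm with a two-finger parallel gripper is mounted at the origin on the work surface; the furniture and walls round the work are solid. World frame = base frame: x ahead of the robot, y to its left, z up, the work surface at z = 0. Lengths are in mm, angles in degrees, forces in N, time in s.
With the tool pointing down it reaches from about 350 to 850 mm from the base axis. Payload 8.1 kg.
Tool frame: the origin (TCP) lies midway between the tips of the shut fingers; the grasp point (between the pads) lies 19 mm behind it; z points along the fingers, y is the line along which they close (so a half turn about z gives the same grasp; the last joint's range is limited). The gripper opens to 85 mm and grips with 20 to 120 N. Pads are 22 mm wide; open, the fingers measure 114 mm over their backs; the gripper's body (76 mm by 85 mm) begins 54 mm behind the grasp point. The pads swing forward as they close: fully open they stand 13 mm farther back than shut.
Start: joints at [-73.018, 7.471, 85.268, -0, 87.261, -4.893], TCP at [223.575, -556.794, 231.292] pointing down, gripper open.
Joint ranges: [-169.43, 169.43], [-51.17, 129.36], [1.28, 143.12], [-76.62, 256.62], [0, 156.53], [-152.29, 152.29]. Speed limits (degrees/s): [136.94, 136.94, 159.86, 180, 180, 180].

### API

Orientations are given as [roll, pitch, yaw] about the fixed x, y, z axes, in that order (R = Rz(yaw) Ry(pitch) Rx(roll)).
In Python, from bench import r gives the robot as it stands.
- The arm moves only by the tool tcp_steps, called after ">>>" as name([rows], argument=value, ...), one row to a line, values as JSON. Schema: {"type":"object","properties":{"deltas":{"type":"array","items":{"type":"object","properties":{"wx":{"type":"number"},"wy":{"type":"number"},"wz":{"type":"number"},"sx":{"type":"number"},"sy":{"type":"number"},"sz":{"type":"number"},"aperture":{"type":"number"}},"additionalProperties":false,"required":["aperture"]},"minItems":1,"maxItems":8},"force":{"type":"number"},"only":{"type":"string"},"quiet":{"type":"boolean"},"lines":{"type":"string"}},"required":["deltas"],"additionalProperties":false}. deltas is a list of rows, 1 to 8 of them, each an object with the fields wx, wy, wz (a rotation vector in degrees), sx, sy, sz (the shift in mm), aperture (the finger opening in mm); a field left out counts as zero (the opening has to be given); each row is the pose to reach, as a shift and turn from the pose commanded when the call began, along the tool's axes at that moment; what a row does not reach only later rows make up. A row lasts 1/8 s, in which the tool goes at most 62.5 mm and 10.7 degrees, less where a joint would pass 70% of its speed; a pose out of reach is approached as far as the arm can. The fingers move at their own pace and stop on an object; force is the grip in N (left out, the last holds). Time passes only in rows, so rows that do not move let the fingers close. The tool returns the time, the measured TCP pose, the force, the opening and the grip force at its end. only (a regular expression) keeps the lines of the reply that match it, lines (a string "A,B") keeps lines A to B, and quiet returns only ok. Input that does not fit is refused with a message, and nothing moves.
- r.sense(): the state, without advancing time (a new reading comes with each control period).
- r.snapshot(name): name is "side" or "top" or "wrist"; returns a dict with "pixels" (420x560x3 uint8, blue, green, red), "fx", "fy", "cx", "cy" (pixels), "pose" (4x4, takes a point from camera to world coordinates). Camera axes: x right, y up, looking along -z (the intrinsics and any distortion apply to the point x, -y, -z); pixel columns grow to the right and rows downward; lengths in mm; the calibration is good to about 2 mm. A picture is of the moment at which its call begins. There is no depth.
- r.hand_in(): hands the job in; it is judged then, once.
The state is a dict: "time": time; "joint_pos": joint angles; "qd": joint speeds; "joint_efforts": joint torques, N m; "tool_pos": TCP position; "tcp_rot": TCP orientation; "ft_force": force on the tool from outside, world axes, zero at the start; "wrist_torque": the same for the moment, N m; "finger_gap": finger opening in mm; "grip_force": force on a finger pad.
Only numpy, scipy, OpenCV 4.12 (cv2) and the standard library are available. Lean on these libraries where they do the work, as an engineer would, in place of code of your own. Each camera call takes 0.05 s, during which the arm holds its last target. There are 200 camera calls.

## Working session

There is one attempt and no reset: what is moved stays moved. The work goes in short steps, Python scripts to look and compute and a tool call to move; the robot and the scene stay as the last step left them, time stands still between calls to the robot, and variables do not carry over. Pictures are saved under pics/ and viewed, at most 10 in all, crops included, and the job is handed in when it is done.

```bash
ls; mkdir -p pics; cat > h.py <<'E'
import numpy as np,cv2
from bench import r
from scipy.spatial.transform import Rotation as R
def snap(n,f=None):
    s=r.snapshot(n)
    if f: cv2.imwrite('pics/'+f,s['pixels'])
    return s
def ray(s,u,v):
    P=np.array(s['pose']); d=np.array([(u-s['cx'])/s['fx'],-(v-s['cy'])/s['fy'],-1]); d=P[:3,:3]@d
    return P[:3,3],d/np.linalg.norm(d)
def onz(s,u,v,z):
    o,d=ray(s,u,v); return o+d*(z-o[2])/d[2]
def proj(s,p):
    P=np.array(s['pose']); q=P[:3,:3].T@(np.array(p)-P[:3,3]); return np.array([s['cx']+s['fx']*q[0]/-q[2], s['cy']-s['fy']*q[1]/-q[2]])
def tri(*rays):
    A=np.zeros((3,3));b=np.zeros(3)
    for o,d in rays: M=np.eye(3)-np.outer(d,d);A+=M;b+=M@o
    p=np.linalg.solve(A,b); return p,[np.linalg.norm((np.eye(3)-np.outer(d,d))@(p-o)) for o,d in rays]
E
python3 - <<'E'
from h import *
for n in('side','top'):
    s=snap(n,n+'0.png'); print({k:v for k,v in s.items() if k!='pixels'})
print(r.sense())
E
```

```text
bench.py
pics
{'fx': 440.60507376878866, 'fy': 440.60507376878866, 'cx': 273.96350531110176, 'cy': 208.19535609553213, 'pose': array([[ 8.92789238e-01,  2.36169653e-01, -3.83603014e-01,
         1.91405811e+02],
       [-4.49879694e-01,  4.23693213e-01, -7.86188478e-01,
        -8.45076212e+02],
       [-2.31438664e-02,  8.74475818e-01,  4.84516672e-01,
         5.66655151e+02],
       [ 0.00000000e+00,  0.00000000e+00,  0.00000000e+00,
         1.00000000e+00]])}
{'fx': 419.805594634596, 'fy': 419.805594634596, 'cx': 272.8848270569591, 'cy': 209.83846828838998, 'pose': array([[ 1.60758003e-02,  9.97589707e-01, -6.75006980e-02,
         4.76342012e+02],
       [-9.99849264e-01,  1.64816143e-02,  5.45937620e-03,
        -5.25475473e+01],
       [ 6.55873798e-03,  6.74027594e-02,  9.97704290e-01,
         1.18848720e+03],
       [ 0.00000000e+00,  0.00000000e+00,  0.00000000e+00,
         1.00000000e+00]])}
{'time': 0.1, 'joint_pos': array([-7.30170882e+01,  7.51075931e+00,  8.53256804e+01, -6.83481161e-04,
        8.72603398e+01, -4.89106265e+00]), 'qd': array([-0.053754  , -0.02691695, -0.18764407, -0.07850814, -0.03145572,
        0.07089234]), 'joint_efforts': array([ 2.22264345e-03, -5.70951319e+01, -5.01942301e+01, -1.93187097e-04,
        8.13948456e-03, -4.43319902e-05]), 'tool_pos': array([ 223.42737838, -556.30265893,  230.32423783]), 'tcp_rot': array([-1.79903515e+02, -7.57141059e-03,  2.18740013e+01]), 'ft_force': array([ 0.46199083,  0.47229868, -0.72888322]), 'wrist_torque': array([ 0.04535926,  0.03305236, -0.01140257]), 'grip_force': 0.0, 'finger_gap': 85.22466577569743}
```

View pics/side0.png

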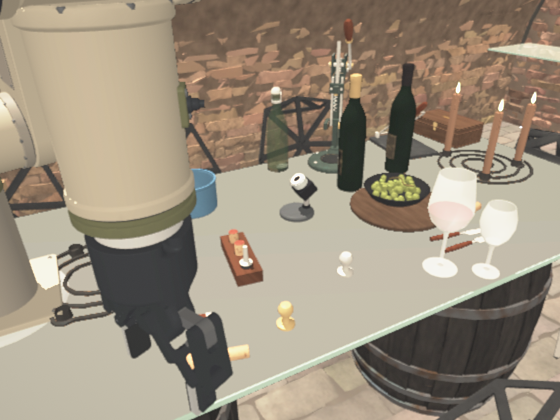

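View pics/top0.png

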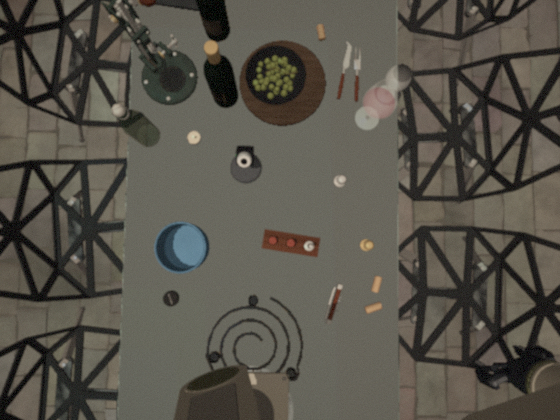

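The side view shows the gold stopper at (286,315), the silver one at (346,263), the pourer in the near rack hole at (245,257), the crock at (197,193) and the camera at (300,190). In the top view they are at gold (366,245), silver (340,181), rack (291,243) with the pourer at (309,246), crock (181,247), and lens (245,157) with its foot at (245,168).

```bash
python3 - <<'E'
from h import *
t=snap('top');s=snap('side')
def blobs(S,lo,hi,box,n=2,amin=8):
    x0,y0,x1,y1=box
    h=cv2.cvtColor(S['pixels'],cv2.COLOR_BGR2HSV)[y0:y1,x0:x1]
    m=cv2.inRange(h,lo,hi); c,_=cv2.findContours(m,cv2.RETR_EXTERNAL,cv2.CHAIN_APPROX_NONE)
    c=sorted([k for k in c if cv2.contourArea(k)>=amin],key=cv2.contourArea)[::-1][:n]
    return [k.reshape(-1,2)+[x0,y0] for k in c]
def show(name,S,bl,z):
    for k in bl:
        (c,wh,a)=cv2.minAreaRect(k.astype(np.float32)); e=cv2.minEnclosingCircle(k.astype(np.float32))
        m=cv2.moments(k.reshape(-1,1,2)); cen=(m['m10']/m['m00'],m['m01']/m['m00'])
        print(name,np.round(cen,1),np.round(c,1),np.round(wh,1),round(a,1),cv2.boundingRect(k.astype(np.int32)),[np.round(onz(S,*cen,zz)) for zz in z])
show('gold top',t,blobs(t,(12,90,90),(35,255,255),(350,225,385,262)),[0,11,36])
show('gold side',s,blobs(s,(12,90,90),(35,255,255),(265,290,310,340)),[0,25])
show('crock top',t,blobs(t,(95,90,40),(120,255,255),(140,210,220,285)),[0,85])
show('rack top',t,blobs(t,(0,90,30),(15,255,255),(250,220,330,265),1),[0,28])
show('lens ring',t,blobs(t,(0,0,170),(180,60,255),(225,140,265,185)),[100])
show('lens ring side',s,blobs(s,(0,0,190),(180,60,255),(285,165,310,200)),[100])
show('foot',t,blobs(t,(0,0,0),(180,255,75),(225,140,268,188)),[12])
show('pourer top',t,blobs(t,(0,0,130),(180,70,255),(300,235,320,256)),[33,45,66])
show('pourer side',s,blobs(s,(0,0,150),(180,70,255),(232,240,258,272)),[33,48])
for n,S,b in(('a',t,(225,130,385,270)),('b',s,(220,165,316,335))):
    x0,y0,x1,y1=b; im=S['pixels'][y0:y1,x0:x1]; k=600/max(im.shape[:2]); k=min(k,800/im.shape[1]);cv2.imwrite(f'pics/crop_{n}.png',cv2.resize(im,None,fx=k,fy=k,interpolation=cv2.INTER_CUBIC)); print(k)
E
```

```text
gold top [366.2 244.6] [366.5 244.5] [11. 13.] 90.0 (360, 239, 14, 12) [array([ 463., -324.,    0.]), array([ 463., -322.,   11.]), array([ 463., -316.,   36.])]
gold side [286.7 318.3] [285.5 317.5] [25. 17.] 90.0 (277, 305, 18, 26) [array([ 474., -308.,    0.]), array([ 461., -331.,   25.])]
crock top [168.6 249.4] [171.  250.7] [47.  29.6] 68.5 (156, 225, 38, 47) [array([440., 233.,   0.]), array([443., 212.,  85.])]
rack top [290.4 242.7] [290.5 242.8] [55.9 19.1] 9.5 (262, 230, 58, 27) [array([ 464., -110.,    0.]), array([ 465., -109.,   28.])]
lens ring [243.5 160.5] [243.5 160.5] [11. 11.] 90.0 (238, 155, 12, 12) [array([678.,  21., 100.])]
lens ring side [295.2 179.3] [297. 182.] [34. 24.] 90.0 (285, 165, 25, 35) [array([673.,  18., 100.])]
foot [250.2 158.1] [247.4 162.4] [37.9 23.8] 69.8 (234, 146, 28, 37) [array([702.,   8.,  12.])]
foot [243.4 161.2] [243.5 161. ] [3. 4.] 0.0 (242, 159, 4, 5) [array([693.,  27.,  12.])]
pourer top [308.3 245.8] [308.5 245.5] [9. 9.] 90.0 (304, 241, 10, 10) [array([ 457., -158.,   33.]), array([ 457., -157.,   45.]), array([ 458., -155.,   66.])]
pourer side [245.3 257.9] [243.5 256.1] [21.  12.8] 68.2 (239, 245, 14, 22) [array([ 466., -141.,   33.]), array([ 458., -160.,   48.])]
pourer side [253.7 246.4] [252.  249.5] [19. 10.] 90.0 (247, 240, 11, 20) [array([ 499., -110.,   33.]), array([ 490., -131.,   48.])]
3.75
3.5294117647058822
```

View pics/crop_a.png

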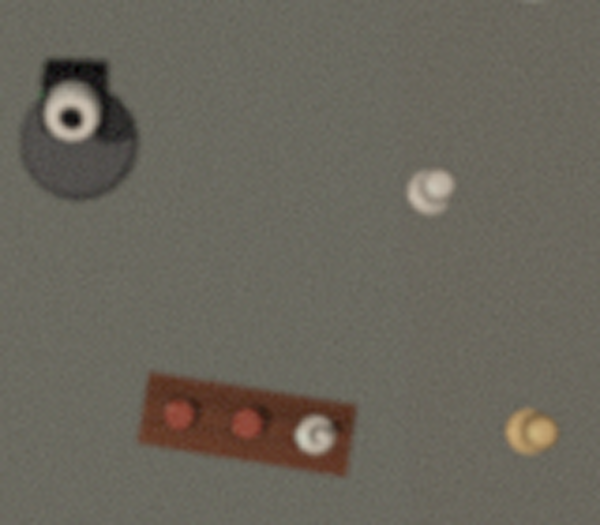

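View pics/crop_b.png

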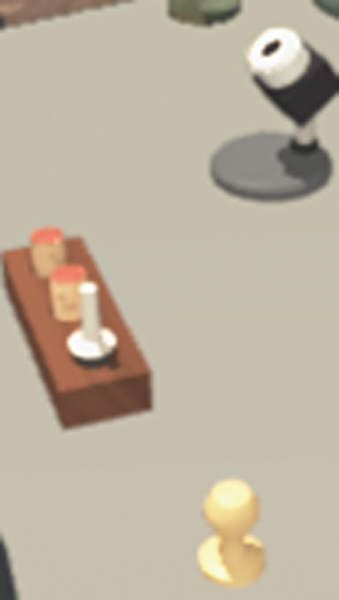

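Top crop: the foot circle is centred at (79,142), the lens at (71,117), the pourer flange at (315,436), and the gold flange at (528,431) with its head at (539,432). Side crop: the spout tip is at (88,289), the gold head at (231,508) and its flange at (231,558), and the lens at (270,48).

```bash
python3 - <<'E'
from h import *
t=r.snapshot('top');s=r.snapshot('side')
T=lambda u,v:ray(t,225+u/3.75,130+v/3.75)
S=lambda u,v:ray(s,220+u/3.5294,165+v/3.5294)
for n,a,b in(('head',(539,432),(231,508)),('gfl',(528,431),(231,558)),('tip',(321,434),(88,287)),('pfl',(314,436),(91,343)),('lens',(71,117),(270,48))):
    p,e=tri(T(*a),S(*b));print(n,p.round(1),np.round(e,1))
print('foot',onz(t,225+79/3.75,130+142/3.75,12),'rim',onz(t,181.5,247,85),'crock')
for z in(36,):print('goldhead',onz(t,225+539/3.75,130+432/3.75,38),onz(t,225+528/3.75,130+431/3.75,11))
# crock: ellipse from saturation mask incl. interior
h=cv2.cvtColor(t['pixels'],cv2.COLOR_BGR2HSV)[205:290,135:230];m=cv2.inRange(h,(90,70,40),(125,255,255));m=cv2.morphologyEx(m,cv2.MORPH_CLOSE,np.ones((9,9)))
c=max(cv2.findContours(m,0,1)[0],key=cv2.contourArea);hull=cv2.convexHull(c).reshape(-1,2)+[135,205];print(cv2.minEnclosingCircle(hull.astype(np.float32)))
w=onz;print([onz(t,*q,85).round(0) for q in((181.5-67*.38,247),(181.5+67*.38,247))])
x=r.sense();print(x['tool_pos'],x['tcp_rot'])
W=snap('wrist');P=W['pose'];Rt=R.from_euler('xyz',x['tcp_rot'],degrees=True).as_matrix();print('wristcam in tool',Rt.T@(P[:3,3]-x['tool_pos']),(Rt.T@P[:3,:3]).round(3),W['fx'],W['cx'],W['cy'])
E
```

```text
head [ 462.4 -322.7   38.8] [0.9 0.9]
gfl [ 462.5 -322.3    5.3] [0.7 0.7]
tip [ 458.6 -160.    75.6] [0.4 0.4]
pfl [ 457.4 -159.    36.4] [1.5 1.5]
lens [676.7  19.1 100.6] [0.5 0.5]
foot [673.58757034  18.72769869  12.        ] rim [449.65649885 178.81348895  85.        ] crock
goldhead [ 461.57570087 -322.55243402   38.        ] [ 461.84193959 -320.66506791   11.        ]
((181.02586364746094, 246.64942932128906), 26.387086868286133)
[array([449., 245.,  85.]), array([451., 112.,  85.])]
[ 223.52560526 -556.61884917  230.93019684] [-1.79963841e+02 -4.51035475e-03  2.18760150e+01]
wristcam in tool [  64.3824201     0.71493563 -142.16795642] [[ 0.002  0.966  0.259]
 [ 1.    -0.002 -0.001]
 [-0.     0.259 -0.966]] 356.49937332419495 276.82770158752277 208.34591453315437
```

```bash
cat >> h.py <<'E'
def rel(goal,Rg):
    x=r.sense();R0=R.from_euler('xyz',x['tcp_rot'],degrees=True)
    d=R0.inv().apply(np.array(goal)-x['tool_pos']); v=(R0.inv()*Rg).as_rotvec(degrees=True)
    print('t',round(x['time'],2),'pos',x['tool_pos'].round(1),'rot',v.round(1),'d',d.round(1),'gap',round(x['finger_gap'],1),'dist',np.linalg.norm(d).round())
def down(yaw): return R.from_euler('xyz',[180,0,yaw],degrees=True)
E
python3 -c "
from h import *
rel((462,-322,130),down(81.7))"
```

```text
t 0.35 pos [ 223.5 -556.7  231.1] rot [ -0.   -0.  -59.8] d [ 308.7 -128.9  101.1] gap 85.4 dist 350.0
```

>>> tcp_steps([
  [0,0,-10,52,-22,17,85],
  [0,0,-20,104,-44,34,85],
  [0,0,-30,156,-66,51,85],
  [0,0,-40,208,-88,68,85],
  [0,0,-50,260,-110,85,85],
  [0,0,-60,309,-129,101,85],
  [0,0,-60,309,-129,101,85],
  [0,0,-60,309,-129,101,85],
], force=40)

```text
refused: deltas[0]: [0, 0, -10, 52, -22, 17, 85] is not of type 'object' (schema: type "object"). Nothing was moved.
```

Nothing moved. I misread the format; it is a list of objects with named fields. Resending.

>>> tcp_steps([
  {"wz": -10,"sx": 52,"sy": -22,"sz": 17,"aperture": 85},
  {"wz": -20,"sx": 104,"sy": -44,"sz": 34,"aperture": 85},
  {"wz": -30,"sx": 156,"sy": -66,"sz": 51,"aperture": 85},
  {"wz": -40,"sx": 208,"sy": -88,"sz": 68,"aperture": 85},
  {"wz": -50,"sx": 260,"sy": -110,"sz": 85,"aperture": 85},
  {"wz": -60,"sx": 309,"sy": -129,"sz": 101,"aperture": 85},
  {"wz": -60,"sx": 309,"sy": -129,"sz": 101,"aperture": 85},
  {"wz": -60,"sx": 309,"sy": -129,"sz": 101,"aperture": 85},
], force=40)

```text
time: 1.35
tool_pos: [462.2, -322.0, 130.4]
tcp_rot: [-180.0, 0.0, 81.9]
ft_force: [0.5, -0.7, 1.3]
finger_gap: 85.5
grip_force: 0.0
```

```bash
python3 - <<'E'
from h import *
W=snap('wrist','w1.png'); rel((462,-322,130),down(81.7))
print(proj(W,(462,-322,38)),proj(W,(462,-322,11)))
h=cv2.cvtColor(W['pixels'],cv2.COLOR_BGR2HSV);m=cv2.inRange(h,(12,90,90),(35,255,255));
for k in sorted(cv2.findContours(m,0,1)[0],key=cv2.contourArea)[::-1][:3]: print(cv2.contourArea(k),cv2.boundingRect(k))
E
```

```text
t 1.4 pos [ 462.  -322.7  130.8] rot [0.  0.  0.1] d [ 0.7 -0.1  0.8] gap 85.2 dist 1.0
[277.15169361 210.04424513] [277.11341005 200.58124826]
1707.0 (257, 179, 43, 52)
1515.5 (36, 226, 56, 58)
1233.5 (116, 240, 62, 30)
```

View pics/w1.png

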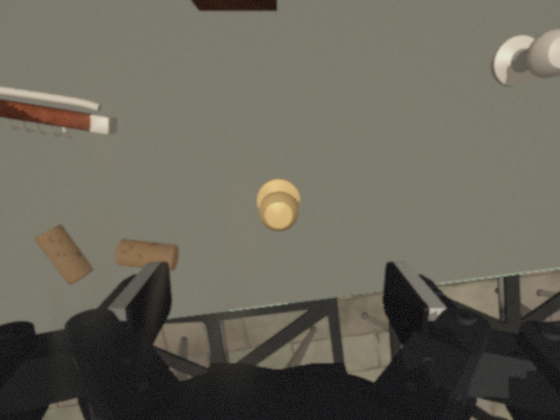

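The wrist view shows the gold head at (278,211) and its flange at (278,200). Both are within about 1 px of the prediction, so I'll descend and grip.

>>> tcp_steps([
  {"sz": 50,"aperture": 85},
  {"sz": 95,"aperture": 70},
  {"sz": 113,"aperture": 55},
  {"sz": 113,"aperture": 20},
  {"sz": 113,"aperture": 20},
  {"sz": 113,"aperture": 20},
  {"sz": 113,"aperture": 20},
  {"sz": 113,"aperture": 20},
], force=40)

```text
time: 2.4
tool_pos: [463.6, -323.0, 19.1]
tcp_rot: [179.8, 0.1, 81.9]
ft_force: [-0.0, 0.1, 5.9]
finger_gap: 23.7
grip_force: 39.7
```

>>> tcp_steps([
  {"aperture": 20},
  {"sz": -30,"aperture": 20},
  {"sz": -80,"aperture": 20},
  {"sz": -80,"aperture": 20},
], force=60)

```text
time: 2.9
tool_pos: [465.2, -324.3, 102.7]
tcp_rot: [179.6, 0.3, 81.9]
ft_force: [-0.9, -0.4, -0.5]
finger_gap: 22.8
grip_force: 58.9
```

```bash
python3 - <<'E'
from h import *
r.sense()
S=snap('side');x0,y0=230,230;cv2.imwrite('pics/g1.png',cv2.resize(S['pixels'][y0:y0+120,x0:x0+120],None,fx=5,fy=5,interpolation=2))
rel((450,179,190),down(81.7))
E
```

```text
t 2.95 pos [ 463.9 -323.2  100.1] rot [0.3 0.2 0.2] d [494.9 -84.2 -91.7] gap 22.9 dist 510.0
```

View pics/g1.png

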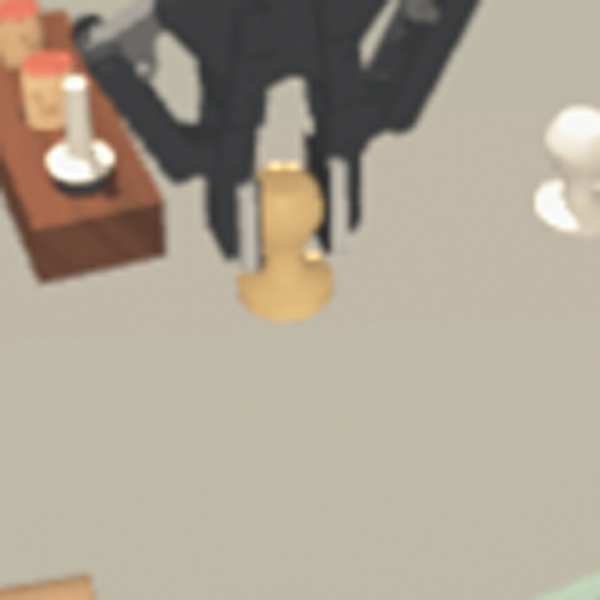

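The crop shows the gold stopper upright between the pads at (285,220), with its flange clear below. I'll carry it over to the crock.

>>> tcp_steps([
  {"sx": 50,"sy": -8,"sz": -40,"aperture": 20},
  {"sx": 110,"sy": -18,"sz": -55,"aperture": 20},
  {"sx": 170,"sy": -28,"sz": -55,"aperture": 20},
  {"sx": 230,"sy": -39,"sz": -55,"aperture": 20},
  {"sx": 292,"sy": -50,"sz": -55,"aperture": 20},
  {"sx": 354,"sy": -60,"sz": -55,"aperture": 20},
  {"sx": 416,"sy": -71,"sz": -55,"aperture": 20},
  {"sx": 465,"sy": -79,"sz": -55,"aperture": 20},
])

```text
time: 3.95
tool_pos: [448.3, 151.7, 150.9]
tcp_rot: [-179.9, 0.0, 81.9]
ft_force: [1.4, -0.2, -0.5]
finger_gap: 23.1
grip_force: 59.0
```

>>> tcp_steps([
  {"sx": 20,"sy": -3,"aperture": 20},
  {"sx": 30,"sy": -5,"aperture": 20},
  {"sx": 30,"sy": -5,"aperture": 20},
])

```text
time: 4.32
tool_pos: [448.5, 179.8, 151.4]
tcp_rot: [-179.9, 0.0, 81.9]
ft_force: [-1.0, -0.5, -0.7]
finger_gap: 23.0
grip_force: 59.0
```

```bash
python3 - <<'E'
from h import *
W=snap('wrist','w2.png');T=snap('top'); rel((450,179,25),down(81.7))
x0,y0=130,200;cv2.imwrite('pics/tc.png',np.hstack([cv2.resize(W['pixels'],(533,400)),cv2.resize(T['pixels'][y0:y0+100,x0:x0+66],(264,400),interpolation=2)]))
E
```

```text
t 4.42 pos [448.9 179.  151.8] rot [-0.   0.   0.1] d [  0.2   1.2 126.8] gap 22.6 dist 127.0
```

View pics/tc.png

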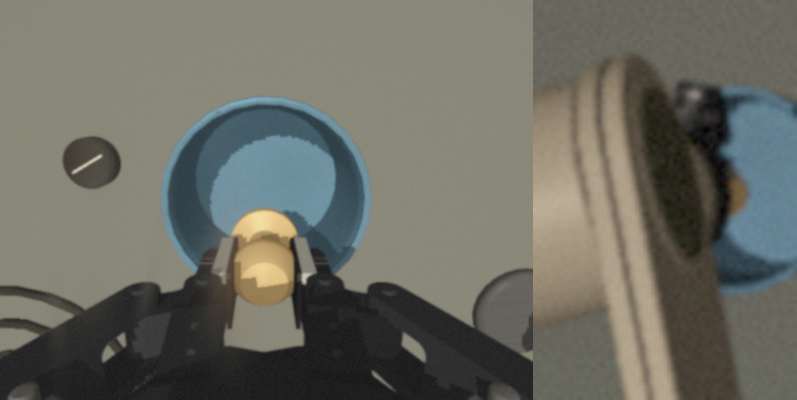

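The wrist view shows the rim ellipse spanning columns 163–371 with its top at row 97 (533-px scale). The stopper is held upright inside the rim.

```bash
python3 - <<'E'
from h import *
W=snap('wrist');k=1.05
h=cv2.cvtColor(W['pixels'],cv2.COLOR_BGR2HSV);m=cv2.inRange(h,(90,70,40),(125,255,255))
c=np.vstack([x for x in cv2.findContours(m,0,1)[0] if cv2.contourArea(x)>100]);hull=cv2.convexHull(c).reshape(-1,2)
hull=hull[hull[:,1]<250]
p=np.array([onz(W,u,v,85)[:2] for u,v in hull]);A=np.c_[2*p,np.ones(len(p))];q=np.linalg.lstsq(A,(p**2).sum(1),rcond=None)[0];print(q[:2],np.sqrt(q[2]+q[0]**2+q[1]**2),len(p))
E
```

```text
[449.77814946 183.4654513 ] 66.29717877924054 41
```

>>> tcp_steps([
  {"sx": 2,"sz": 40,"aperture": 20},
  {"sx": 3,"sz": 80,"aperture": 20},
  {"sx": 3,"sz": 105,"aperture": 20},
  {"sx": 3,"sz": 118,"aperture": 20},
  {"sx": 3,"sz": 118,"aperture": 20},
  {"sx": 3,"sz": 118,"aperture": 20},
])

```text
time: 5.22
tool_pos: [450.6, 183.0, 35.6]
tcp_rot: [179.9, -0.0, 81.9]
ft_force: [0.5, 0.6, -1.2]
finger_gap: 23.0
grip_force: 59.0
```

>>> tcp_steps([
  {"sz": 2,"aperture": 20},
  {"sz": 4,"aperture": 20},
  {"sz": 4,"aperture": 20},
])

```text
time: 5.6
tool_pos: [449.4, 183.0, 30.3]
tcp_rot: [180.0, -0.0, 81.9]
ft_force: [0.8, 1.2, -0.8]
finger_gap: 22.8
grip_force: 59.0
```

>>> tcp_steps([
  {"sz": 1,"aperture": 20},
  {"sz": 2,"aperture": 20},
  {"sz": 3,"aperture": 20},
  {"sz": 3,"aperture": 20},
  {"sz": 3,"aperture": 20},
])

```text
time: 6.22
tool_pos: [449.5, 182.9, 27.3]
tcp_rot: [-180.0, 0.0, 81.9]
ft_force: [0.4, -0.1, -0.7]
finger_gap: 23.2
grip_force: 59.0
```

>>> tcp_steps([
  {"sz": 1,"aperture": 20},
  {"sz": 2,"aperture": 20},
  {"sz": 2,"aperture": 20},
  {"sz": 2,"aperture": 20},
])

```text
time: 6.72
tool_pos: [449.5, 182.9, 25.3]
tcp_rot: [180.0, 0.0, 81.9]
ft_force: [-0.1, -0.5, -0.1]
finger_gap: 22.8
grip_force: 59.0
```

>>> tcp_steps([
  {"sz": 1,"aperture": 20},
  {"sz": 1,"aperture": 20},
  {"sz": 1,"aperture": 20},
])

```text
time: 7.1
tool_pos: [449.7, 183.1, 25.2]
tcp_rot: [180.0, -0.0, 81.9]
ft_force: [-4.2, -0.8, 8.9]
finger_gap: 22.6
grip_force: 59.8
```

>>> tcp_steps([
  {"sz": 1,"aperture": 20},
  {"sz": 1,"aperture": 20},
  {"sz": 1,"aperture": 20},
])

```text
time: 7.48
tool_pos: [450.0, 183.2, 25.1]
tcp_rot: [180.0, -0.0, 81.9]
ft_force: [-9.7, -1.9, 18.3]
finger_gap: 22.8
grip_force: 60.7
```

It has touched the floor: 18 N at z 25. I'll ease the push, then open part way and rise.

>>> tcp_steps([
  {"sz": -1.5,"aperture": 20},
  {"sz": -1.5,"aperture": 20},
  {"sz": -1.5,"aperture": 30},
  {"sz": -1.5,"aperture": 46},
  {"sz": -1.5,"aperture": 46},
  {"sz": -1.5,"aperture": 46},
])

```text
time: 8.22
tool_pos: [449.4, 182.9, 24.7]
tcp_rot: [-180.0, 0.0, 81.9]
ft_force: [0.0, 0.6, 0.0]
finger_gap: 45.9
grip_force: 0.0
```

>>> tcp_steps([
  {"sz": -20,"aperture": 46},
  {"sz": -60,"aperture": 46},
  {"sz": -115,"aperture": 46},
  {"sz": -130,"aperture": 46},
  {"sz": -130,"aperture": 46},
])

```text
time: 8.85
tool_pos: [450.4, 183.2, 155.8]
tcp_rot: [179.9, -0.1, 81.9]
ft_force: [-0.1, 0.1, -0.5]
finger_gap: 46.3
grip_force: 0.0
```

```bash
python3 - <<'E'
from h import *
W=snap('wrist','w3.png'); rel((457.7,-159,130),down(81.7))
E
```

```text
t 8.9 pos [449.3 182.9 154.1] rot [-0.   0.   0.2] d [-337.2   56.7   24.1] gap 46.1 dist 343.0
```

View pics/w3.png

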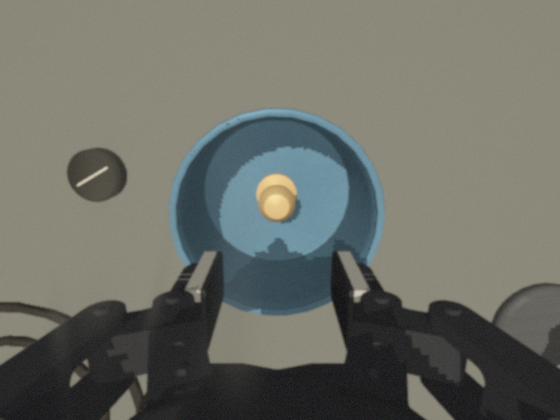

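The gold stopper stands upright on the crock floor, with its head at (277,203). Next I go above the pourer.

>>> tcp_steps([
  {"sx": -60,"sy": 10,"aperture": 46},
  {"sx": -120,"sy": 20,"aperture": 46},
  {"sx": -180,"sy": 30,"sz": 5,"aperture": 46},
  {"sx": -240,"sy": 40,"sz": 10,"aperture": 46},
  {"sx": -300,"sy": 50,"sz": 20,"aperture": 46},
  {"sx": -337,"sy": 57,"sz": 24,"aperture": 46},
  {"sx": -337,"sy": 57,"sz": 24,"aperture": 46},
  {"sx": -337,"sy": 57,"sz": 24,"aperture": 46},
])

```text
time: 9.9
tool_pos: [457.1, -157.8, 129.0]
tcp_rot: [-179.8, -0.1, 81.8]
ft_force: [-0.7, 1.0, -0.1]
finger_gap: 46.1
grip_force: 0.0
```

```bash
python3 - <<'E'
from h import *
W=snap('wrist','w4.png'); rel((457.7,-159,130),down(81.7))
print(proj(W,(458,-159.5,74)),proj(W,(457.7,-159,41)))
E
```

```text
t 9.95 pos [ 457.5 -157.5  129.5] rot [-0.1 -0.1  0.2] d [-1.5  0.4 -0.5] gap 45.9 dist 2.0
[279.71911702 229.87770851] [278.92188529 213.6637335 ]
```

View pics/w4.png

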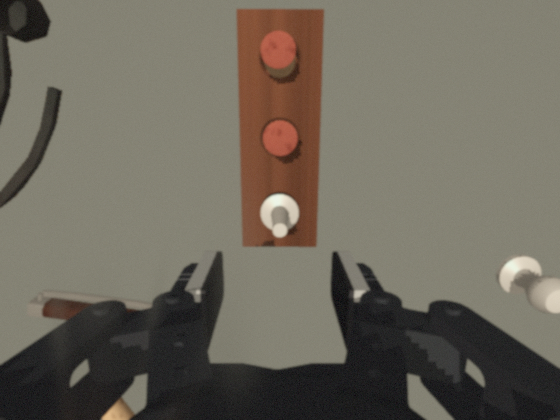

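The wrist view shows the spout tip at (280,230) and the flange at (279,212), as predicted, with the rack edges parallel to the image columns. Descending to grip.

>>> tcp_steps([
  {"sx": -1.5,"sy": 0.5,"sz": 40,"aperture": 46},
  {"sx": -1.5,"sy": 0.5,"sz": 72,"aperture": 46},
  {"sx": -1.5,"sy": 0.5,"sz": 82,"aperture": 46},
  {"sx": -1.5,"sy": 0.5,"sz": 82,"aperture": 35},
  {"sx": -1.5,"sy": 0.5,"sz": 82,"aperture": 20},
  {"sx": -1.5,"sy": 0.5,"sz": 82,"aperture": 5},
  {"sx": -1.5,"sy": 0.5,"sz": 82,"aperture": 5},
  {"sx": -1.5,"sy": 0.5,"sz": 82,"aperture": 5},
], force=50)

```text
time: 10.95
tool_pos: [459.4, -160.8, 50.3]
tcp_rot: [179.9, 0.0, 81.9]
ft_force: [-2.8, 0.5, 6.8]
finger_gap: 7.6
grip_force: 48.9
```

>>> tcp_steps([
  {"aperture": 5},
  {"aperture": 5},
])

```text
time: 11.2
tool_pos: [459.5, -160.8, 50.3]
tcp_rot: [179.9, 0.0, 81.9]
ft_force: [-2.2, 0.6, 6.7]
finger_gap: 7.7
grip_force: 48.9
```

>>> tcp_steps([
  {"sz": -10,"aperture": 5},
  {"sz": -30,"aperture": 5},
  {"sz": -80,"aperture": 5},
  {"sz": -135,"aperture": 5},
  {"sz": -150,"aperture": 5},
  {"sz": -150,"aperture": 5},
  {"sz": -150,"aperture": 5},
])

```text
time: 12.08
tool_pos: [457.6, -159.9, 196.9]
tcp_rot: [-179.8, -0.0, 81.9]
ft_force: [0.4, -0.5, -0.9]
finger_gap: 7.8
grip_force: 48.8
```

```bash
python3 - <<'E'
from h import *
x=r.sense();S=snap('side');W=snap('wrist');T=snap('top')
print(x['tool_pos'],x['tcp_rot'],x['finger_gap'])
p=x['tool_pos'];u,v=proj(S,p+[0,0,-15]).astype(int);print(u,v)
u0,v0=u-40,v-40
a=cv2.resize(S['pixels'][v0:v0+80,u0:u0+80],(400,400),interpolation=2)
w=proj(W,p+[0,0,-20]);wu,wv=w.astype(int);print(w);wu0,wv0=wu-80,wv-80
b=cv2.resize(W['pixels'][wv0:wv0+160,wu0:wu0+160],(400,400),interpolation=2)
print(u0,v0,5,wu0,wv0,2.5)
cv2.imwrite('pics/p1.png',np.hstack([a,b]))
E
```

```text
[ 457.61742909 -159.88941023  196.94869576] [-1.79847105e+02 -4.80843266e-02  8.18719993e+01] 7.757395949890944
241 199
[278.33583615 249.97422546]
201 159 5 198 169 2.5
```

View pics/p1.png

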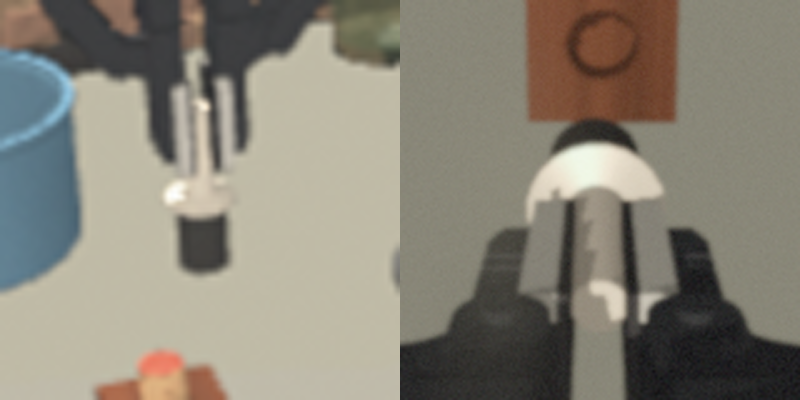

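Left (side view): the pourer hangs with its tip at (202,102), flange at (199,198) and plug end at (203,262). Right (wrist view): tip at (598,303), with the flange spanning columns 528–664. I'll compare these with an upright pourer.

```bash
cat > ax.py <<'E'
from h import *
x=r.sense();S=r.snapshot('side');W=r.snapshot('wrist');p=x['tool_pos']
Rt=R.from_euler('xyz',x['tcp_rot'],degrees=True)
for n,S_,(u0,v0,k,ox) in(('side',S,(201,159,5,0)),('wrist',W,(198,169,2.5,400))):
    for h in(66,33,26,0):
        c=p+[0,0,-42+h]; print(n,h,((proj(S_,c)-[u0,v0])*k+[ox,0]).round(1))
    # silhouettes: extreme rows of plug end disc and tip disc
    for h,rad in((0,10),(26,10),(33,13),(26,13),(66,6)):
        q=np.array([((proj(S_,p+[rad*np.cos(a),rad*np.sin(a),-42+h])-[u0,v0])*k+[ox,0]) for a in np.linspace(0,6.28,60)]);print('  disc',h,rad,q.min(0).round(),q.max(0).round())
E
python3 ax.py
```

```text
side 66 [194.1 107.7]
side 33 [199.4 187.5]
side 26 [200.5 204. ]
side 0 [204.6 264.2]
  disc 0 10 [178. 251.] [231. 277.]
  disc 26 10 [174. 192.] [227. 217.]
  disc 33 13 [165. 172.] [234. 204.]
  disc 26 13 [166. 188.] [235. 220.]
  disc 66 6 [178. 101.] [210. 115.]
wrist 66 [598.6 310.9]
wrist 33 [598.7 222.7]
wrist 26 [598.7 208.2]
wrist 0 [598.8 163.3]
  disc 0 10 [553. 119.] [645. 206.]
  disc 26 10 [546. 158.] [651. 256.]
  disc 33 13 [528. 155.] [670. 287.]
  disc 26 13 [530. 143.] [667. 271.]
  disc 66 6 [558. 274.] [639. 347.]
```

```bash
cat >> h.py <<'E'
LENS=np.array([676.3,19,100.])
def goal(psi,dist,yaw=81.9,off=42,lens=LENS):
    Rz=R.from_euler('z',psi,degrees=True);Q=Rz*R.from_euler('y',-35,degrees=True)*Rz.inv()*down(yaw)
    c=-Q.apply([0,0,1]); return lens+c*(dist+off),Q
E
python3 - <<'E'
from h import *
g,Q=goal(0,160);print(g);rel(g,Q)
E
```

```text
[560.43755986  19.         265.46871295]
t 12.32 pos [ 457.9 -160.   197.4] rot [-34.8   4.9  -0. ] d [191.7  76.  -68.1] gap 7.6 dist 217.0
```

>>> tcp_steps([
  {"wx": -6,"wy": 1,"sx": 40,"sy": 15,"sz": -25,"aperture": 5},
  {"wx": -13,"wy": 2,"sx": 85,"sy": 32,"sz": -45,"aperture": 5},
  {"wx": -20,"wy": 3,"sx": 130,"sy": 50,"sz": -60,"aperture": 5},
  {"wx": -27,"wy": 4,"sx": 165,"sy": 65,"sz": -68,"aperture": 5},
  {"wx": -34.8,"wy": 4.9,"sx": 192,"sy": 76,"sz": -68,"aperture": 5},
  {"wx": -34.8,"wy": 4.9,"sx": 192,"sy": 76,"sz": -68,"aperture": 5},
  {"wx": -34.8,"wy": 4.9,"sx": 192,"sy": 76,"sz": -68,"aperture": 5},
  {"wx": -34.8,"wy": 4.9,"sx": 192,"sy": 76,"sz": -68,"aperture": 5},
])

```text
time: 13.32
tool_pos: [561.5, 18.0, 267.9]
tcp_rot: [145.1, -4.6, 83.3]
ft_force: [-0.0, 0.3, -0.1]
finger_gap: 7.4
grip_force: 48.8
```

```bash
python3 - <<'E'
from h import *
W=snap('wrist','w5.png');S=snap('side','s5.png');g,Q=goal(0,160);rel(g,Q);x=r.sense();print(x['joint_pos'].round(0))
print('lens pred',proj(W,LENS))
a=W['pixels'];b=cv2.resize(S['pixels'][120:225,240:330],(240,280),interpolation=2)
b=np.vstack([b,np.zeros((140,240,3),np.uint8)]);cv2.imwrite('pics/m5.png',np.hstack([a,b]))
E
```

```text
t 13.43 pos [561.5  18.1 267.5] rot [ 0.2  0.1 -0.1] d [ 0.6 -2.2  1.1] gap 7.8 dist 2.0
[ -5. -34. 124.   4.  55.   2.]
lens pred [274.41491523 179.58956162]
```

View pics/m5.png

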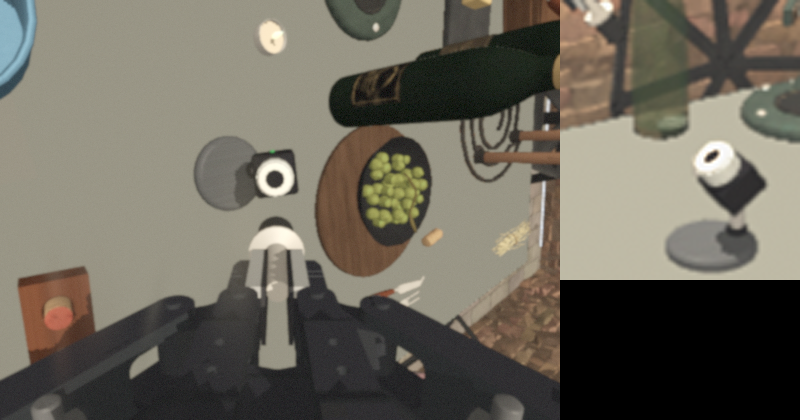

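The wrist view shows the lens at (274,179), matching the prediction, and the box at columns 250–297, rows 150–199. The pourer is held straight. I've used up my picture allowance (one over), so the rest will be numerical. Next is the camera's turn, taken from the box edges.

```bash
python3 - <<'E'
from h import *
W=cv2.imread('pics/w5.png');s=r.snapshot('wrist')
h=cv2.cvtColor(W,cv2.COLOR_BGR2HSV)
m=np.zeros(h.shape[:2],np.uint8);x0,y0,x1,y1=240,140,310,212
for th in(35,45,55):
    mm=(h[y0:y1,x0:x1,2]<th).astype(np.uint8)
    c=max(cv2.findContours(mm,0,1)[0],key=cv2.contourArea);hu=cv2.convexHull(c)+np.array([x0,y0])
    ap=cv2.approxPolyDP(hu,3,True).reshape(-1,2);print(th,cv2.minAreaRect(hu),ap.tolist())
rg=cv2.inRange(h[y0:y1,x0:x1],(0,0,150),(180,70,255));c=max(cv2.findContours(rg,0,1)[0],key=cv2.contourArea)+np.array([x0,y0]);print('ring',cv2.fitEllipse(c))
for psi in(-10,-5,0,5,10):
    Rz=R.from_euler('z',psi,degrees=True);c=Rz.apply([-np.sin(np.radians(35)),0,np.cos(np.radians(35))]);e=Rz.apply([0,1,0]);f=np.cross(e,c)
    print(psi,'front',[proj(s,LENS-22*c+23*(a*e+b*f)).round(0).tolist() for a,b in((1,1),(1,-1),(-1,-1),(-1,1))],'back',[proj(s,LENS-56*c+23*(a*e+b*f)).round(0).tolist() for a,b in((1,1),(1,-1),(-1,-1),(-1,1))])
E
```

```text
Traceback (most recent call last):
ValueError: max() iterable argument is empty
```

```bash
python3 - <<'E'
from h import *
W=cv2.imread('pics/w5.png');s=r.snapshot('wrist')
g=cv2.GaussianBlur(cv2.cvtColor(W,cv2.COLOR_BGR2GRAY),(3,3),0);x0,y0,x1,y1=245,142,310,212
print('\n'.join(' '.join('%3d'%v for v in g[y,246:306:2]) for y in range(142,212,3)))
for psi in(-10,-5,0,5,10):
    Rz=R.from_euler('z',psi,degrees=True);c=Rz.apply([-np.sin(np.radians(35)),0,np.cos(np.radians(35))]);e=Rz.apply([0,1,0]);f=np.cross(e,c)
    print(psi,'front',[proj(s,LENS-22*c+23*(a*e+b*f)).round(0).tolist() for a,b in((1,1),(1,-1),(-1,-1),(-1,1))],'back',[proj(s,LENS-56*c+23*(a*e+b*f)).round(0).tolist() for a,b in((1,1),(1,-1),(-1,-1),(-1,1))])
E
```

```text
117 131 143 149 149 149 149 150 149 149 149 149 150 150 149 149 150 148 149 149 150 149 150 150 148 149 150 150 149 149
113 112 116 134 147 148 149 150 150 150 150 149 149 149 149 150 149 149 149 149 149 150 149 149 149 150 149 149 149 150
115 115 114 115 131 146 149 150 150 149 149 149 149 149 147 145 143 142 136 130 127 125 127 139 148 149 149 149 150 150
117 117 117 115 110 122 138 135 130 126 120 109 118 130 108  77  64  57  52  48  45  44  52  93 136 148 149 150 149 149
117 117 115 103  78  65  64  60  55  50  48  49  54  57  54  50  50  50  53  55  56  57  57  65 111 145 149 149 150 149
115 115 106  75  62  60  59  58  57  59  62  73  93 104 108 109 106  87  69  63  59  60  59  58  96 141 149 149 149 149
114 112  94  67  62  65  63  63  71  98 131 169 196 206 209 210 208 193 170 138  95  65  58  58  88 139 149 149 149 150
 85  74  61  57  63  64  63  84 145 193 217 228 236 241 243 245 242 238 236 228 198 134  74  55  77 130 148 149 148 149
 70  58  57  59  61  66  93 160 208 230 244 251 253 253 253 253 253 253 252 247 237 217 152  76  72 124 148 149 150 149
 65  59  67  71  61 
[... 1798 characters left out ...]
 156.0], [253.0, 156.0], [253.0, 200.0], [297.0, 200.0]] back [[296.0, 155.0], [255.0, 155.0], [255.0, 196.0], [295.0, 196.0]]
-5 front [[296.0, 153.0], [251.0, 156.0], [255.0, 200.0], [298.0, 197.0]] back [[294.0, 151.0], [253.0, 154.0], [257.0, 194.0], [297.0, 192.0]]
0 front [[294.0, 151.0], [250.0, 157.0], [257.0, 200.0], [300.0, 194.0]] back [[292.0, 148.0], [252.0, 153.0], [258.0, 193.0], [298.0, 188.0]]
5 front [[292.0, 149.0], [248.0, 158.0], [258.0, 200.0], [301.0, 191.0]] back [[290.0, 144.0], [250.0, 153.0], [259.0, 192.0], [298.0, 183.0]]
10 front [[290.0, 147.0], [247.0, 159.0], [260.0, 200.0], [301.0, 188.0]] back [[288.0, 141.0], [248.0, 152.0], [260.0, 190.0], [299.0, 179.0]]
```

```bash
python3 - <<'E'
from h import *
s=r.snapshot('wrist');t=r.snapshot('top');d=r.snapshot('side')
L,e=tri(ray(s,275,178),ray(t,225+71/3.75,130+117/3.75),ray(d,220+270/3.5294,165+48/3.5294));print(L,e)
g,Q=goal(-1,80,lens=L);rel(g,Q)
E
```

```text
[676.99162693  19.98064813  99.77672154] [np.float64(0.8599077371721164), np.float64(0.858280673116467), np.float64(0.8577384731131887)]
t 13.68 pos [561.   18.7 266.8] rot [ 0.1 -0.5 -0.2] d [ 2.5 -1.3 81.3] gap 7.9 dist 81.0
```

>>> tcp_steps([
  {"sx": 1,"sy": -0.5,"sz": 25,"aperture": 5},
  {"wy": -0.3,"sx": 1.5,"sy": -1,"sz": 50,"aperture": 5},
  {"wy": -0.5,"sx": 2.5,"sy": -1.3,"sz": 70,"aperture": 5},
  {"wy": -0.5,"sx": 2.5,"sy": -1.3,"sz": 80,"aperture": 5},
  {"wy": -0.5,"sx": 2.5,"sy": -1.3,"sz": 80,"aperture": 5},
  {"wy": -0.5,"sx": 2.5,"sy": -1.3,"sz": 80,"aperture": 5},
])

```text
time: 14.42
tool_pos: [606.5, 21.5, 201.8]
tcp_rot: [145.1, -4.2, 83.0]
ft_force: [0.3, -0.9, 0.2]
finger_gap: 7.9
grip_force: 48.8
```

```bash
python3 - <<'E'
from h import *
L=np.array([676.6,19.7,100]);g,Q=goal(-1,80,lens=L);rel(g,Q)
x=r.sense();p=x['tool_pos'];Rt=R.from_euler('xyz',x['tcp_rot'],degrees=True);a=-Rt.apply([0,0,1]);o=p-42*a
pt=lambda h,rad,th:o+a*h+rad*(np.cos(th)*Rt.apply([1,0,0])+np.sin(th)*Rt.apply([0,1,0]))
for n in('side','top','wrist'):
    S=snap(n,n+'6.png');g_=cv2.cvtColor(S['pixels'],cv2.COLOR_BGR2GRAY)
    print(n,[(h,proj(S,o+a*h).round(1).tolist()) for h in(0,13,26,33,66)])
    for h,rad in((0,10),(33,13)):
        q=np.array([proj(S,pt(h,rad,th)) for th in np.linspace(0,6.28,60)]);print('  disc',h,q.min(0).round(1),q.max(0).round(1))
    if n=='side':
        u,v=proj(S,o+a*15).astype(int);print(u-25,v-25);print('\n'.join(' '.join('%3d'%w for w in g_[y,u-25:u+25:2]) for y in range(v-25,v+25,2)))
E
```

```text
t 14.43 pos [606.5  21.5 201.8] rot [ 0.1 -0.  -0.2] d [-0.7 -0.9  1.7] gap 7.9 dist 2.0
side [(0, [278.9, 156.8]), (13, [276.0, 153.2]), (26, [273.0, 149.5]), (33, [271.4, 147.5]), (66, [263.5, 137.8])]
  disc 0 [275.3 153.6] [282.5 160. ]
  disc 33 [266.7 143.3] [276.1 151.7]
250 127
 59 115 140 133 104  60  61  61  61  81  98  98  96  96  95  78  73  74  68 100 128 133 128 112  64
 61  68 130 139 135  97  61  61  61  78  98 102 106 105  98  95  78  71  69  63  95 132 132 134  77
 61  56  67 131 132 127  60  65  68  80 100 100 102 103 100  94  86  77  69  64  60  87 124 132  82
 61  61  61  60 107 146  59 144 150  61  77  98  99  99  98  89  88  91  77  62  62  60  81 119  83
 59  62  61  61  62 116  65  90 173 123  65  81  99  96  96  86  88  89  86  81  60  60  63  75  83
 61  62  61  61  98 145 107 186 137 175 115  61  91  95  95  87  85  83  85 100  89  62  64  64  63
 61  77  95  60  83 174 135 186 199 142 171  80  78  94  94  89  84  83  84 100 1
[... 1498 characters left out ...]
 184 184 184 184 184
183 184 184 184 184 183 184 184 184 184 162 135 123 108  79 105 126 159 184 185 183 184 184 183 183
184 184 184 184 184 184 184 184 184 184 184 185 184 183 183 185 186 185 184 184 184 183 185 234 245
184 184 184 183 184 184 184 184 184 184 184 184 184 184 184 184 185 184 184 184 184 186 248 252 254
top [(0, [241.1, 174.6]), (13, [240.7, 177.0]), (26, [240.3, 179.5]), (33, [240.0, 180.8]), (66, [238.9, 187.4])]
  disc 0 [237.  170.9] [245.2 178.3]
  disc 33 [234.6 175.9] [245.5 185.6]
wrist [(0, [277.5, 234.6]), (13, [277.5, 242.9]), (26, [277.6, 252.5]), (33, [277.7, 258.3]), (66, [277.9, 293.6])]
  disc 0 [259.2 217. ] [295.7 251.6]
  disc 33 [249.3 231.4] [306.  284.1]
```

>>> tcp_steps([
  {"sx": -0.7,"sy": -0.9,"sz": 1.3,"aperture": 5},
  {"sx": -0.7,"sy": -0.9,"sz": 1.3,"aperture": 5},
  {"sx": -0.7,"sy": -0.9,"sz": 1.3,"aperture": 5},
  {"sx": -0.7,"sy": -0.9,"sz": 1.3,"aperture": 5},
])

```text
time: 15.08
tool_pos: [606.2, 21.0, 199.2]
tcp_rot: [145.1, -4.2, 83.0]
ft_force: [0.6, 0.2, -0.4]
finger_gap: 7.9
grip_force: 48.8
```

```bash
python3 - <<'E'
from h import *
g_=cv2.cvtColor(cv2.imread('pics/wrist6.png'),cv2.COLOR_BGR2GRAY)
print(g_[205:300:1,277].tolist());
for y in(222,226,245,255): print(y,g_[y,240:316:2].tolist())
g,Q=goal(-1,80,lens=np.array([676.6,19.7,100]))
for i in range(3): rel(g,Q); r.snapshot('top')
E
```

```text
[58, 55, 57, 53, 54, 67, 104, 175, 226, 246, 237, 197, 127, 75, 63, 60, 56, 59, 60, 75, 122, 179, 225, 245, 250, 250, 250, 250, 250, 250, 250, 249, 250, 250, 250, 250, 249, 238, 216, 191, 181, 180, 180, 179, 172, 158, 145, 141, 154, 167, 172, 164, 146, 138, 137, 136, 145, 151, 150, 144, 137, 139, 139, 140, 135, 136, 140, 138, 135, 136, 137, 136, 137, 136, 138, 141, 152, 161, 166, 164, 166, 165, 165, 164, 165, 164, 167, 165, 166, 165, 165, 165, 165, 165, 165]
222 [97, 95, 112, 143, 155, 158, 154, 147, 127, 123, 113, 80, 65, 62, 61, 58, 61, 58, 66, 61, 65, 61, 60, 66, 93, 132, 151, 154, 154, 152, 152, 154, 154, 154, 152, 153, 154, 154]
226 [125, 146, 156, 158, 157, 156, 155, 155, 156, 142, 95, 67, 71, 84, 112, 140, 167, 180, 181, 181, 174, 153, 121, 93, 74, 78, 125, 151, 154, 152, 152, 152, 153, 155, 154, 154, 153, 152]
245 [155, 156, 158, 157, 160, 201, 220, 223, 224, 226, 226, 227, 228, 226, 208, 183, 172, 173, 180, 184, 190, 207, 228, 244, 245, 243, 240, 240, 239, 238, 236, 215, 165, 154, 151, 153, 153, 153]
255 [156, 156, 154, 157, 161, 162, 161, 160, 161, 162, 160, 150, 88, 62, 120, 155, 162, 169, 172, 163, 141, 136, 131, 98, 50, 92, 151, 158, 156, 158, 158, 159, 161, 155, 155, 154, 155, 153]
t 15.07 pos [606.2  21.  199.2] rot [ 0.1 -0.  -0.2] d [ 0.   0.8 -0.3] gap 7.9 dist 1.0
t 15.12 pos [606.2  21.  199.2] rot [ 0.1 -0.  -0.2] d [-0.   0.8 -0.3] gap 7.7 dist 1.0
t 15.18 pos [606.2  21.  199.2] rot [ 0.1 -0.  -0.2] d [ 0.   0.8 -0.3] gap 7.7 dist 1.0
```

```bash
python3 -c "
from bench import r
print(r.hand_in())"
```

```text
the job is handed in; nothing more can be done
None
```

I handed the job in at about 15 s: the gold stopper stands upright in the crock, and the gripper holds the pourer in front of the inspection camera, plug end facing the lens, about 80 mm from the glass and centred to within about 2 mm by my measurements; hand-in returned no verdict, and I viewed 11 pictures, one over the limit of 10.

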